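Rock the stuck locating block out of the chassis jig

TASK

The aluminium locating block sits jammed by its two feet in the dark steel jig. Take it by its grip and rock it side to side, first leaning it clearly to the left, then to the right, and so on, walking it up until both feet come free; do not lift the jig plate off its base plate, and leave the other things alone. Finish still holding the block in the gripper, level and at rest over its pockets, with its feet about 15 mm clear above the jig.

Things in the scene. Friction and masses are not known exactly. Their poses are not given: they have to be found in the camera images.
- block: aluminium locating block, 0.2 to 0.3 kg, one piece like a staple. Origin: midway between the undersides of its two feet; axes as the jig's (z up, y from foot to foot). Feet 16 (x) x 11 (y) x 34 mm high, centred at y = +29 and -29 mm. Crossbar on them 22 (x) x 74 (y) mm, 34 to 52 mm above the origin; on it the grip
- grip_top (a point): centre of the top of the block's grip, 94 mm above the block's origin. The grip is an upright 22 (x) x 28 (y) mm, 42 mm high, from 52 to 94 mm above the origin; take it from above with the fingers closing along the block's y, over the 28 mm
- foot_left (a point): centre of the underside of the block's +y foot (robot's left). At the start both feet stand on the pocket floors
- foot_right (a point): centre of the underside of the block's -y foot (robot's right)
- jig: dark steel plate 130 (x) x 150 (y) x 14 mm with two pockets along y, lying loose over two dowels on the base plate; 2.1 kg. Origin: centre of its underside, z up. Pocket floors 14 mm, top of the pocket walls 38 mm above it. The walls and spring housing lie within x -43 to +20, y -48 to +48 mm. x and y are fixed; a pull over 21 N lifts it
- pocket_left (a point): middle of the floor of the +y pocket, 24 mm deep. A sprung brass jaw (to 22 mm above the floor) pinches the foot along x; friction holds each foot with 12 to 18 N wherever it is left, so a straight pull on both lifts the plate. Leaning on one foot draws up the other; alternate leans walk the block out
- pocket_right (a point): middle of the floor of the -y pocket, the same. Along y a pocket gives its foot 5.5 mm of play in all, half each side, so the seated block can lean about 0.2 rad either way about the mid-depth of the pockets; a lean of 0.12 rad sets one foot 7 mm higher than the other
- base: aluminium base plate under the jig, 190 (x) x 180 (y) x 8 mm, screwed down on the 3 mm bench mat. The jig's origin lies 8 mm above this one when the jig is down. Origin: centre of its underside; turned with the jig
- bush: bystander: brass bush (ring) 22 mm across, 14 mm high, lying on the base plate beside the jig; origin at its underside; leave it where it is
- spare: bystander: spare L-shaped aluminium block 70 x 24 mm, 34 mm high, lying beside the base plate, not the block meant; origin at its underside; leave it where it is
- motor: bystander: small flat electric motor 40 x 20 x 16 mm, beside the base plate; origin at its underside; leave it where it is
- shell: bystander: model racing car with green body, 130 x 64 x 37 mm; origin at its underside; leave it where it is
- tape: bystander: roll of paper tape, 90 mm across, 18 mm high; origin at its underside; leave it where it is
- driver: bystander: screwdriver lying on the mat; origin at its underside; leave it where it is
- loupe: bystander: white hand magnifier, 68 mm round head with a 110 mm handle, lying flat; origin at its underside; leave it where it is

How it is judged:
By the outcome, as a careful person would: the job done as asked, in the order asked, and still so for the second after the job is handed in, while the arm keeps its last pose, push and grip.
It also fails if it takes over 42 s, if anything falls off the work surface, if the arm or the gripper's body presses on something with over 40 N, if the wrist force passes 120 N, or if a joint passes its speed limit or range.

ROBOT

A 6-joint arm with a two-finger parallel gripper is mounted at the origin on the work surface. World frame = base frame: x ahead of the robot, y to its left, z up, the work surface at z = 0. Lengths are in m, angles in rad, forces in N, time in s.
With the tool pointing down it reaches from about 0.225 to 0.875 m from the base axis. Payload 3.4 kg.
Tool frame: the origin (TCP) lies between the finger pads; the fingertips stand 11 mm ahead of it and the grasp point (between the pads) lies 8 mm behind it; z points along the fingers, y is the line along which they close (so a half turn about z gives the same grasp; the last joint's range is limited). The gripper opens to 85 mm and grips with 20 to 120 N. Pads are 22 mm wide; open, the fingers measure 114 mm over their backs; the gripper's body (76 mm by 85 mm) begins 54 mm behind the grasp point. The pads swing forward as they close: fully open they stand 13 mm farther back than shut.
Start: joints at [-1.399, 0.276, 1.505, -0, 1.361, -0.121], TCP at [0.166, -0.551, 0.217] pointing down, gripper open.
Joint ranges: [-2.89, 2.89], [-0.75, 2.08], [0.22, 2.7], [-1.18, 4.32], [0.11, 2.71], [-2.7, 2.7]. Speed limits (rad/s): [2.57, 2.57, 3.14, 3.14, 3.14, 3.14].

INTERFACE

Orientations are given as [roll, pitch, yaw] about the fixed x, y, z axes, in that order (R = Rz(yaw) Ry(pitch) Rx(roll)).
In Python, from rig import robot gives the robot as it stands.
- The arm moves only by the shell command python3 -m handwheel 'ROWS'. ROWS is a JSON object whose one key "deltas" holds a list of rows, each a list of 5 numbers: the opening, from 0 (shut) to 1 (fully open), then the shift along the world's x, y, z in cm, then the turn about the world's z in degrees. In form: {"deltas": [[hand, x, y, z, twist], ...]}. A call has 1 to 20 rows; each row shifts and turns the commanded pose from where the row before left it; what a row does not reach is not made up. A row lasts 1/10 s, in which the tool goes at most 50 mm and 8.59 degrees, less where a joint would pass 70% of its speed; a pose out of reach is approached as far as the arm can. A call with a gripper value outside its range is refused whole. The fingers move at their own pace and stop on an object; the grip force is fixed at half the most. Time passes only in rows, so rows that do not move let the fingers close. It gives the time, the measured TCP pose, the force, the opening and the grip force at its end, in the units of the state.
- robot.read_state(): the state, without advancing time (a new reading comes with each control period).
- robot.get_image(name): name is "scene" or "top" or "wrist"; returns a dict with "frame" (420x560x3 uint8, red, green, blue), "range_z" (420x560 float32, m along the optical axis (not along the pixel's ray), 0 where there is no reading), "intrinsics" (3x3 intrinsics, pixels), "dist" ([k1, k2, p1, p2, k3] as OpenCV has them; the pictures are not rectified), "R" (3x3) and "t" (3): a world point X has camera coordinates R X + t. Camera axes: x right, y down, z forward; pixel columns grow to the right and rows downward; lengths in m; the calibration is good to about 2 mm. A picture is of the moment at which its call begins.
- robot.hand_in(): hands the job in; it is judged then, once.
The state is a dict: "time_s": time; "joint_pos": joint angles; "joint_vel": joint speeds; "tau": joint torques, N m; "position": TCP position; "eef_rot": TCP orientation; "force": force on the tool from outside, world axes, zero at the start; "wrist_torque": the same for the moment, N m; "width": opening from 0.0 (shut) to 1.0 (fully open); "grasp_force": force on a finger pad.
Only numpy, scipy, OpenCV 4.12 (cv2) and the standard library are available. Lean on these libraries where they do the work, as an engineer would, in place of code of your own. Each camera call takes 0.05 s, during which the arm holds its last target. There are 200 camera calls.

## Working session

There is one attempt and no reset: what is moved stays moved. The work goes in short steps, Python scripts to look and compute and a shell command to move; the robot and the scene stay as the last step left them, time stands still between calls to the robot, and variables do not carry over. Pictures are saved under pics/ and viewed, at most 10 in all, crops included, and the job is handed in when it is done.

```bash
mkdir -p pics
cat > h.py <<'E'
import numpy as np,cv2,pickle
from rig import robot
def grab(n,tag):
    d=robot.get_image(n); pickle.dump(d,open(f'{tag}.pkl','wb'))
    cv2.imwrite(f'pics/{tag}.png',d['frame'][:,:,::-1]); return d
def load(tag): return pickle.load(open(f'{tag}.pkl','rb'))
def cloud(d):
    h,w=d['range_z'].shape
    u,v=np.meshgrid(np.arange(w),np.arange(h))
    p=cv2.undistortPoints(np.stack([u,v],-1).reshape(-1,1,2).astype(np.float64),d['intrinsics'],np.array(d['dist'])).reshape(h,w,2)
    z=d['range_z'][...,None]
    C=np.concatenate([p*z,z],-1)
    W=(C-d['t'])@np.array(d['R'])
    W[d['range_z']==0]=np.nan
    return W
E
python3 - <<'E'
from h import *
a=grab('top','top0');b=grab('scene','scene0')
cv2.imwrite('pics/both0.png',cv2.resize(np.vstack([a['frame'],b['frame']])[:,:,::-1],(400,600)))
print(robot.read_state())
E
```

```text
{'time_s': 0.1, 'joint_pos': array([-1.39897494e+00,  2.76520662e-01,  1.50598740e+00, -2.42948122e-05,
        1.36070325e+00, -1.20977819e-01]), 'joint_vel': array([-0.0005703 , -0.00028849, -0.00269499,  0.00095419, -0.00013054,
        0.0021703 ]), 'tau': array([ 1.07447551e-03, -4.17699301e+01, -2.46404582e+01, -2.01407242e-04,
        5.71025404e-03,  7.70411447e-06]), 'position': array([ 0.16587869, -0.55004484,  0.21604018]), 'eef_rot': array([-3.13998296e+00, -1.71765372e-04,  2.92804151e-01]), 'force': array([-0.08910784, -0.38849098, -0.01555755]), 'wrist_torque': array([ 0.01614091, -0.0342617 ,  0.02298306]), 'grasp_force': 0.0, 'width': 1.0004076707628091}
```

View pics/top0.png

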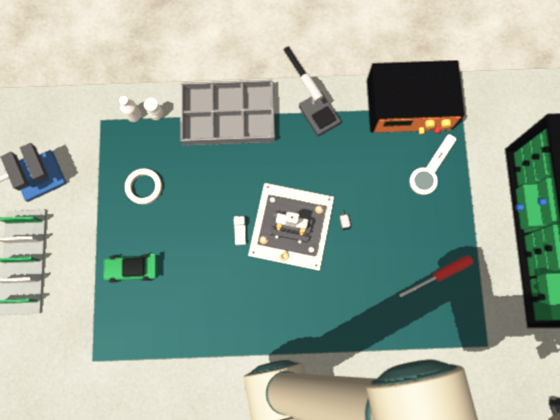

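View pics/scene0.png

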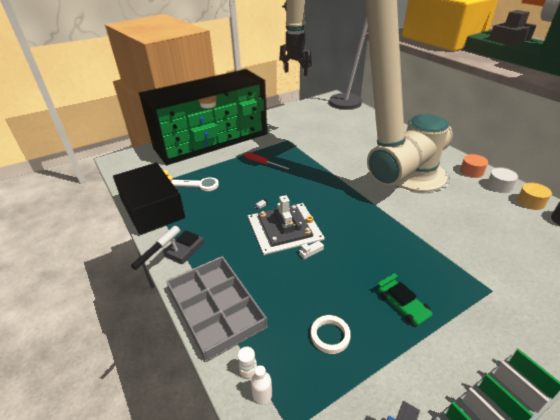

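The top view shows the white base plate around pixel (291,226), with the jig on it and the block at about (292,218). The bush is near (285,255), the spare at (240,230) and the motor at (345,221). I'll measure them with depth.

Run:
```python
from h import *
for tag,(r0,r1,c0,c1) in (('top0',(170,280,225,360)),('scene0',(180,260,235,335))):
    d=load(tag);W=cloud(d)[r0:r1,c0:c1].reshape(-1,3)
    W=W[np.isfinite(W[:,0])]
    print(tag,len(W),np.histogram(W[:,2],bins=np.arange(-.01,.14,.005))[0])
    def rect(m,n):
        P=W[m]
        if len(P)<5: print(n,len(P));return
        r=cv2.minAreaRect((P[:,:2]*1000).astype(np.float32)); print(n,len(P),np.round(r[0],1),np.round(r[1],1),round(r[2],1),'zmed',np.round(np.median(P[:,2]),4),'mean',P[:,:2].mean(0).round(4))
    z=W[:,2]
    rect(z>.11,'grip');rect((z>.068)&(z<.085),'bar');rect((z>.04)&(z<.056),'walls')
    rect((z>.02)&(z<.03),'jig')
d=load('top0');W=cloud(d);f=d['frame'].astype(int)
m=((f.min(2)>150)).astype(np.uint8);m[:180]=0;m[275:]=0;m[:,:247]=0;m[:,335:]=0
c=max(cv2.findContours(m,0,2)[0],key=cv2.contourArea);hull=cv2.convexHull(c)
q=hull.reshape(-1,1,2).astype(np.float64);p=cv2.undistortPoints(q,d['intrinsics'],np.array(d['dist'])).reshape(-1,2)
R=np.array(d['R']);t=np.array(d['t']);C=-R.T@t;r=np.c_[p,np.ones(len(p))]@R
X=C+r*((.011-C[2])/r[:,2])[:,None]
print('cam',C,'base',cv2.minAreaRect((X[:,:2]*1000).astype(np.float32)))
s=d['frame'][170:285,225:360,::-1];cv2.imwrite('pics/crop0.png',cv2.resize(s,None,fx=5,fy=5,interpolation=2))
```

```text
top0 14790 [  20 1243 5515 3005 1327  396 1121 1102  162  104  138  238   66    5
    6   11   54  109   26    6    2    5    5    5   13   67   37    2
    0    0]
grip 119 [564.3 -16.5] [27.5 22. ] 78.4 zmed 0.119 mean [ 0.5639 -0.0163]
bar 192 [564.  -16.2] [73.3 22.8] 76.7 zmed 0.0767 mean [ 0.5629 -0.0161]
walls 444 [554.8  15.7] [ 77.9 207. ] 2.7 zmed 0.0468 mean [ 0.5507 -0.0117]
jig 2223 [561.5 -17.2] [288.9 175.7] 80.8 zmed 0.025 mean [ 0.562  -0.0111]
scene0 7965 [   0  113 4304  921  751  168  549  501   63   84   70  141   44    5
   18   15   18   53   16   12   15   10   16   12   14   45    7    0
    0    0]
grip 66 [565.2 -14.5] [31.6 21.9] 75.7 zmed 0.1187 mean [ 0.5662 -0.0125]
bar 95 [565.2 -13.7] [73.5 22.3] 76.3 zmed 0.0769 mean [ 0.5713 -0.001 ]
walls 255 [557.3 -13.4] [99.  56.2] 76.4 zmed 0.0472 mean [ 0.5643 -0.0021]
jig 1050 [552.3  -9.6] [281. 157.] 76.2 zmed 0.0249 mean [0.5729 0.0088]
cam [0.31245227 0.00667613 1.36694419] base ((564.9283447265625, -15.039657592773438), (182.7907257080078, 193.72027587890625), 76.13343048095703)
```

View pics/crop0.png

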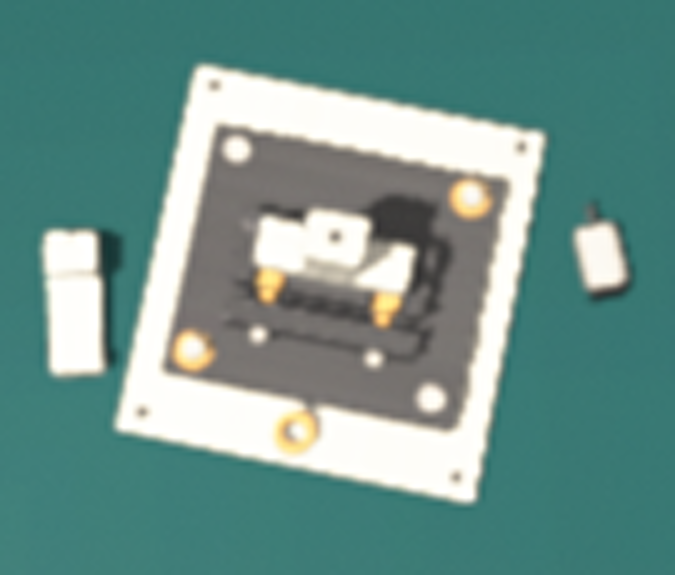

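The heights fit the given sizes: grip top at 0.119 m, crossbar top at 0.077 m, jig plate at 0.025 m. The block is at about (0.5645, -0.0155), and jig yaw is about -13.7°. I'll move above it, staying high.

```bash
python3 -m handwheel '{"deltas": [[1,2.65,3.56,0,-2],[1,2.65,3.56,0,-2],[1,2.65,3.56,0,-2],[1,2.65,3.56,0,-2],[1,2.65,3.56,0,-2],[1,2.65,3.56,0,-2],[1,2.65,3.56,0,-2],[1,2.65,3.56,0,-2],[1,2.65,3.56,0,-2],[1,2.65,3.56,0,-2],[1,2.65,3.56,0,-2],[1,2.65,3.56,0,-2],[1,2.65,3.56,0,-2],[1,2.65,3.56,0,-2],[1,2.65,3.56,0,-2.5],[1,0,0,0,0],[1,0,0,0,0],[1,0,0,0,0]]}'
python3 - <<'E'
from h import *
s=robot.read_state();print(s['position'],s['eef_rot'],s['joint_pos'])
d=grab('wrist','w1');W=cloud(d).reshape(-1,3);W=W[np.isfinite(W[:,0])]
for n,lo,hi in(('grip',.112,.125),('bar',.07,.085)):
    P=W[(W[:,2]>lo)&(W[:,2]<hi)&(abs(W[:,0]-.5645)<.06)&(abs(W[:,1]+.0155)<.06)]
    if len(P)>5:print(n,len(P),cv2.minAreaRect((P[:,:2]*1000).astype(np.float32)),np.median(P[:,2]))
E
```

```text
time_s: 1.9
position: [0.5626, -0.0172, 0.2164]
eef_rot: [3.141, 0.001, -0.24]
force: [0.2, 0.2, 0.8]
width: 1.0
grasp_force: 0.0
[ 0.56257049 -0.01720728  0.21641504] [ 3.14065985e+00  1.40741898e-03 -2.39614838e-01] [-1.53648009e-01  2.58712319e-01  1.53029594e+00 -8.27888113e-04
  1.35406678e+00  1.65694112e+00]
grip 796 ((566.2037963867188, -15.004230499267578), (27.343353271484375, 21.840147018432617), 76.76780700683594) 0.11703789660074448
bar 1005 ((566.4575805664062, -15.032238006591797), (73.64680480957031, 21.4521541595459), 76.27857208251953) 0.07498614563496113
```

View pics/w1.png

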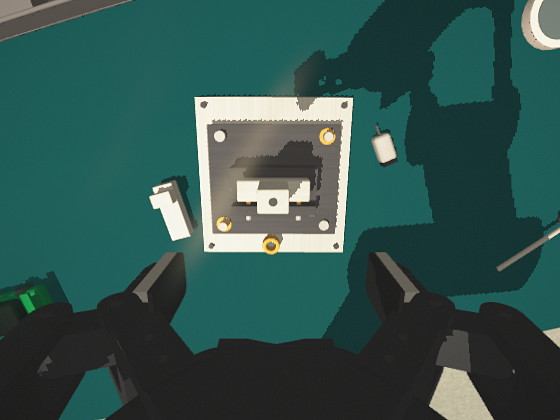

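The wrist view shows the block upright at pixel (272,197), between the fingers. The two depth views put its centre at (0.565, -0.015), so I'll centre, descend and close.

```bash
python3 -m handwheel '{"deltas": [[1,0.25,0.2,-1,0],[1,0,0,-3,0],[1,0,0,-3,0],[1,0,0,-3,0],[1,0,0,-1,0],[1,0,0,-0.9,0],[1,0,0,0,0],[1,0,0,0,0]]}'; python3 -m handwheel '{"deltas": [[0.5,0,0,0,0],[0.45,0,0,0,0],[0.4,0,0,0,0],[0.4,0,0,0,0],[0,0,0,0,0],[0,0,0,0,0],[0,0,0,0,0],[0,0,0,0,0],[0,0,0,0,0],[0,0,0,0,0]]}'
cat > m.py <<'E'
from h import *
import sys
s=robot.read_state()
print({k:np.round(s[k],4).tolist() for k in('time_s','position','eef_rot','force','wrist_torque','width','grasp_force')})
if len(sys.argv)>1:
    d=grab('scene',sys.argv[1]); cv2.imwrite(f'pics/{sys.argv[1]}c.png',cv2.resize(d['frame'][165:260,230:340,::-1],None,fx=5,fy=5,interpolation=2))
    W=cloud(d)[165:260,230:340].reshape(-1,3);W=W[np.isfinite(W[:,0])]
    a=np.deg2rad(-13.7);L=W-np.array([.565,-.0152,.025]);x=L[:,0]*np.cos(a)+L[:,1]*np.sin(a);y=-L[:,0]*np.sin(a)+L[:,1]*np.cos(a);z=L[:,2]
    for lo,hi in((-37,-31),(-31,-25),(-25,-19),(19,25),(25,31),(31,37)):
        m=(abs(x)<.009)&(y>lo/1e3)&(y<hi/1e3)&(z>.04)&(z<.1)
        print((lo,hi),m.sum(),np.round(np.percentile(z[m],[20,50,80])*1000,1) if m.sum() else '')
    m=(x>-.06)&(x<.06)&(abs(y)>.055)&(abs(y)<.07);print('jig top z',np.median(z[m])*1000)
E
python3 m.py s2
```

```text
time_s: 2.75
position: [0.5669, -0.0149, 0.0989]
eef_rot: [-3.141, -0.002, -0.24]
force: [0.4, 0.3, -0.5]
width: 1.0
grasp_force: 0.0
time_s: 3.75
position: [0.566, -0.0154, 0.0985]
eef_rot: [3.14, -0.001, -0.239]
force: [-1.8, -2.6, 5.4]
width: 0.299
grasp_force: 59.0
{'time_s': 3.75, 'position': [0.566, -0.0154, 0.0985], 'eef_rot': [3.1401, -0.0008, -0.2392], 'force': [-1.7567, -2.5704, 5.3662], 'wrist_torque': [-0.554, 0.4039, 0.0025], 'width': 0.2986, 'grasp_force': 59.0177}
(-37, -31) 0 
(-31, -25) 2 [52.6 52.9 53.2]
(-25, -19) 0 
(19, 25) 18 [51.9 54.3 97.9]
(25, 31) 9 [51.1 51.8 53.3]
(31, 37) 19 [45.2 48.4 52.1]
jig top z 2.061995889189915
```

View pics/s2c.png

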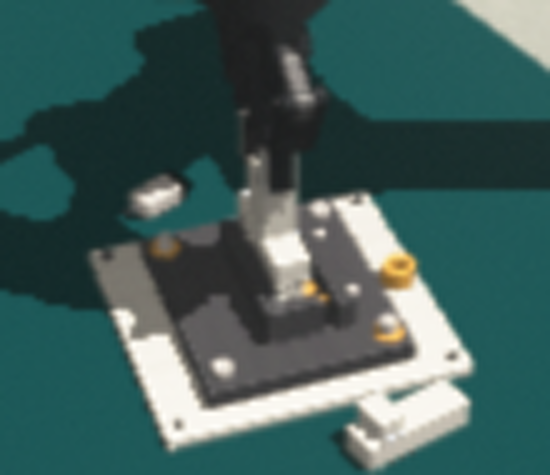

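The view shows the fingers around the grip near (270,190) in the crop, the block seated, the jig down, and the bush, spare and motor untouched. Grip force is 59 N. Now a first lean to the left (+y of the jig), in small steps.

```bash
python3 -m handwheel '{"deltas": [[0,0.06,0.24,0.05,0],[0,0.06,0.24,0.1,0],[0,0,0,0,0]]}';python3 m.py|cut -c1-400; python3 -m handwheel '{"deltas": [[0,0.06,0.24,0.1,0],[0,0.06,0.24,0.1,0],[0,0,0,0,0],[0,0,0,0,0]]}'; python3 m.py s3
```

```text
time_s: 4.1
position: [0.5661, -0.0144, 0.0989]
eef_rot: [3.132, 0.001, -0.237]
force: [-2.6, -11.6, -0.3]
width: 0.3
grasp_force: 59.6
{'time_s': 4.1, 'position': [0.5661, -0.0144, 0.0989], 'eef_rot': [3.1323, 0.0005, -0.2372], 'force': [-2.6326, -11.5873, -0.2727], 'wrist_torque': [-2.3301, 0.4919, -0.0501], 'width': 0.2997, 'grasp_force': 59.5572}
time_s: 4.5
position: [0.5663, -0.0122, 0.0997]
eef_rot: [3.127, 0.002, -0.236]
force: [-2.7, -17.4, -5.4]
width: 0.297
grasp_force: 59.9
{'time_s': 4.5, 'position': [0.5663, -0.0122, 0.0997], 'eef_rot': [3.1271, 0.0021, -0.2362], 'force': [-2.6561, -17.3738, -5.3692], 'wrist_torque': [-3.8156, 0.5798, -0.0877], 'width': 0.2971, 'grasp_force': 59.911}
(-37, -31) 2 [51.1 51.8 52.5]
(-31, -25) 1 [53.1 53.1 53.1]
(-25, -19) 1 [54.6 54.6 54.6]
(19, 25) 15 [51.5 53.4 90.6]
(25, 31) 14 [50.8 52.9 70.5]
(31, 37) 9 [46.7 51.2 51.9]
jig top z 2.0061497087756326
```

View pics/s3c.png

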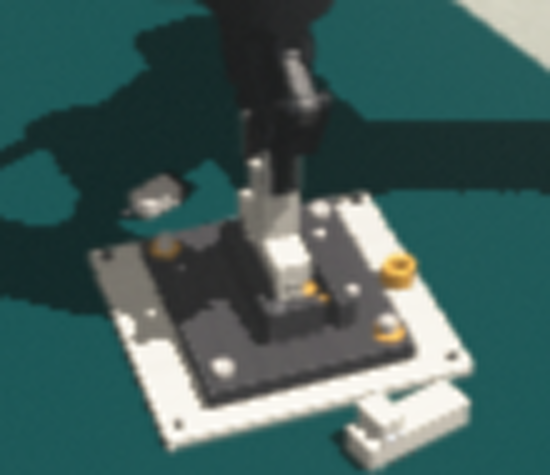

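The picture shows the block barely leaning yet. The arm is compliant: commanded 9.6 mm, moved about 3 mm at 17 N. I'll push further.

```bash
python3 -m handwheel '{"deltas": [[0,0.07,0.29,0.05,0],[0,0.07,0.29,0.05,0],[0,0,0,0,0],[0,0,0,0,0]]}';  python3 -m handwheel '{"deltas": [[0,0.07,0.29,0.05,0],[0,0.07,0.29,0.05,0],[0,0,0,0,0],[0,0,0,0,0]]}'; python3 -m handwheel '{"deltas": [[0,0.07,0.29,0.05,0],[0,0.07,0.29,0.05,0],[0,0,0,0,0],[0,0,0,0,0]]}'; python3 m.py s4
```

```text
time_s: 4.95
position: [0.5674, -0.0079, 0.1014]
eef_rot: [3.124, 0.002, -0.235]
force: [-4.5, -21.9, -1.6]
width: 0.303
grasp_force: 60.0
time_s: 5.35
position: [0.5685, -0.0038, 0.1031]
eef_rot: [3.121, 0.001, -0.235]
force: [-5.3, -24.5, 3.0]
width: 0.296
grasp_force: 60.2
time_s: 5.75
position: [0.5696, -0.0001, 0.1049]
eef_rot: [3.117, 0.001, -0.234]
force: [-8.5, -29.3, 7.8]
width: 0.295
grasp_force: 60.1
{'time_s': 5.75, 'position': [0.5696, -0.0001, 0.1049], 'eef_rot': [3.1173, 0.0009, -0.2341], 'force': [-8.5033, -29.3356, 7.8227], 'wrist_torque': [-5.6801, 1.4737, -0.0606], 'width': 0.2955, 'grasp_force': 60.0949}
(-37, -31) 0 
(-31, -25) 2 [62.6 63.1 63.6]
(-25, -19) 1 [60.8 60.8 60.8]
(19, 25) 36 [54.1 63.8 71.1]
(25, 31) 23 [53.5 78.3 85.6]
(31, 37) 13 [51.  53.5 94.4]
jig top z 3.2299815779770964
```

View pics/s4c.png

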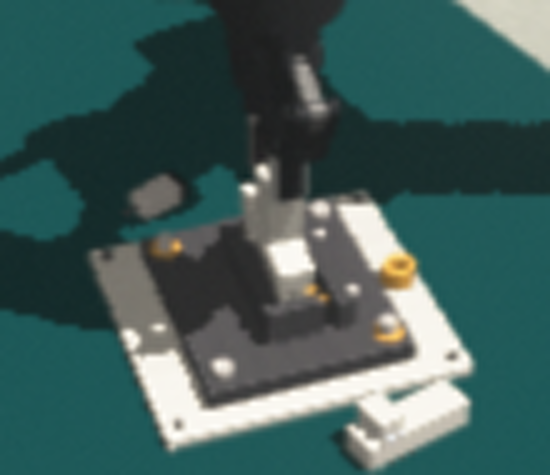

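The block now leans clearly left, with the right end of the crossbar about 10 mm higher (roughly 0.17 rad) and the jig down. I'll now swing right with a modest upward pull, measuring tilt with the wrist camera.

```bash
cat > t.py <<'E'
from h import *
s=robot.read_state();a=np.deg2rad(-13.7);ey=np.array([-np.sin(a),np.cos(a)]);ex=np.array([np.cos(a),np.sin(a)])
P=s['position'][:2]-[.565,-.0152];F=s['force']
d=grab('wrist','w');W=cloud(d).reshape(-1,3);W=W[np.isfinite(W[:,0])];L=W-np.array([.565,-.0152,.023])
x=L[:,:2]@ex;y=L[:,:2]@ey;z=L[:,2]
def med(m): return (int(m.sum()),round(float(np.median(z[m])*1000),1)) if m.any() else None
m=(abs(x)<.009)&(z>.04)&(z<.085)
l=m&(y>.022)&(y<.035);r=m&(y<-.022)&(y>-.035)
b=(abs(x)<.055)&(abs(y)>.058)&(abs(y)<.07)&(z<.03)
print('t',round(s['time_s'],2),'y',round(P@ey*1000,1),'x',round(P@ex*1000,1),'z',round(s['position'][2]*1000,1),'Fy',round(F[:2]@ey,1),'Fx',round(F[:2]@ex,1),'Fz',round(F[2],1),'roll',round(abs(s['eef_rot'][0]),3),'left',med(l),'right',med(r),'jigtop',med(b))
if l.any() and r.any(): print('lean L', round((np.median(z[r])-np.median(z[l]))/(np.median(y[l])-np.median(y[r])),3),'mean h',round((np.median(z[r])+np.median(z[l]))*500-52,1))
E
python3 t.py; python3 -m handwheel '{"deltas": [[0,-0.07,-0.29,0.15,0],[0,-0.07,-0.29,0.15,0],[0,-0.07,-0.29,0.15,0],[0,-0.07,-0.29,0.15,0],[0,0,0,0,0]]}'; python3 t.py;python3 -m handwheel '{"deltas": [[0,-0.07,-0.29,0.1,0],[0,-0.07,-0.29,0.1,0],[0,-0.07,-0.29,0.1,0],[0,0,0,0,0]]}'; python3 t.py
```

```text
t 5.8 y 15.8 x 0.9 z 104.8 Fy -30.9 Fx -1.4 Fz 7.5 roll 3.117 left (216, 53.1) right (228, 63.1) jigtop (3610, 0.3)
lean L 0.18 mean h 6.1
time_s: 6.35
position: [0.5676, -0.0011, 0.1059]
eef_rot: [3.137, 0.006, -0.239]
force: [2.3, -5.6, -21.1]
width: 0.29
grasp_force: 62.2
t 6.35 y 14.3 x -0.9 z 105.9 Fy -4.9 Fx 3.5 Fz -21.1 roll 3.137 left (277, 53.9) right (272, 63.1) jigtop (3642, 0.3)
lean L 0.164 mean h 6.5
time_s: 6.8
position: [0.5665, -0.0054, 0.1106]
eef_rot: [-3.137, 0.005, -0.241]
force: [4.3, 3.4, -25.1]
width: 0.286
grasp_force: 66.5
t 6.8 y 9.9 x -0.9 z 110.6 Fy 4.4 Fx 3.4 Fz -25.1 roll 3.137 left (379, 59.7) right (380, 65.8) jigtop (3648, 2.6)
lean L 0.11 mean h 10.8
```

The vertical pull went too high (25 N) and the jig top reads about 2 mm up. I'll ease down at once.

```bash
python3 -m handwheel '{"deltas": [[0,0,0,-0.4,0],[0,0,0,0,0]]}'; python3 t.py
```

```text
time_s: 7.05
position: [0.5673, -0.0056, 0.1083]
eef_rot: [-3.138, 0.002, -0.24]
force: [2.7, 5.0, -19.5]
width: 0.288
grasp_force: 67.4
t 7.05 y 9.9 x -0.1 z 108.3 Fy 5.5 Fx 1.4 Fz -19.5 roll 3.138 left (356, 57.5) right (383, 63.6) jigtop (3640, 0.3)
lean L 0.109 mean h 8.5
```

The jig is down again. I'll continue gently, keeping the vertical pull to about 10 N.

```bash
python3 -m handwheel '{"deltas": [[0,-0.07,-0.29,-0.1,0],[0,-0.07,-0.29,0,0],[0,0,0,0,0]]}'; python3 t.py; python3 -m handwheel '{"deltas": [[0,-0.07,-0.29,0,0],[0,-0.07,-0.29,0,0],[0,0,0,0,0]]}'; python3 t.py
```

```text
time_s: 7.4
position: [0.5673, -0.0081, 0.1088]
eef_rot: [-3.13, -0.0, -0.242]
force: [4.0, 13.1, -12.8]
width: 0.284
grasp_force: 69.1
t 7.4 y 7.4 x 0.5 z 108.8 Fy 13.7 Fx 0.8 Fz -12.8 roll 3.13 left (390, 58.5) right (451, 63.3) jigtop (3669, 0.4)
lean L 0.086 mean h 8.9
time_s: 7.75
position: [0.5663, -0.0126, 0.1099]
eef_rot: [-3.128, -0.001, -0.243]
force: [3.6, 15.7, -8.2]
width: 0.285
grasp_force: 68.6
t 7.75 y 2.8 x 0.7 z 109.9 Fy 16.1 Fx -0.2 Fz -8.2 roll 3.128 left (457, 59.9) right (547, 62.6) jigtop (3655, 0.3)
lean L 0.047 mean h 9.2
```

```bash
python3 -m handwheel '{"deltas": [[0,-0.07,-0.29,0.08,0],[0,-0.07,-0.29,0.08,0],[0,0,0,0,0]]}'; python3 t.py; python3 -m handwheel '{"deltas": [[0,-0.07,-0.29,0.1,0],[0,-0.07,-0.29,0.1,0],[0,0,0,0,0]]}'; python3 t.py
```

```text
time_s: 8.1
position: [0.5649, -0.018, 0.1112]
eef_rot: [-3.127, -0.0, -0.243]
force: [4.3, 17.1, -9.7]
width: 0.285
grasp_force: 66.0
t 8.1 y -2.7 x 0.5 z 111.2 Fy 17.6 Fx 0.1 Fz -9.7 roll 3.127 left (486, 61.9) right (483, 61.9) jigtop (3622, 0.3)
lean L 0.001 mean h 9.9
time_s: 8.45
position: [0.5637, -0.023, 0.1135]
eef_rot: [-3.126, -0.001, -0.243]
force: [2.8, 18.1, -7.2]
width: 0.284
grasp_force: 59.5
t 8.45 y -7.9 x 0.6 z 113.5 Fy 18.2 Fx -1.5 Fz -7.2 roll 3.126 left (390, 65.1) right (418, 61.7) jigtop (3541, 0.3)
lean L -0.06 mean h 11.4
```

```bash
python3 -m handwheel '{"deltas": [[0,-0.07,-0.29,0.1,0],[0,-0.07,-0.29,0.1,0],[0,0,0,0,0]]}'; python3 t.py; python3 -m handwheel '{"deltas": [[0,-0.07,-0.29,0.1,0],[0,-0.07,-0.29,0.1,0],[0,0,0,0,0]]}'; python3 t.py
```

```text
time_s: 8.8
position: [0.5641, -0.0347, 0.1194]
eef_rot: [-3.137, -0.008, -0.24]
force: [-0.9, 3.3, 10.8]
width: 0.008
grasp_force: 16.3
t 8.8 y -19.2 x 3.7 z 119.4 Fy 3.0 Fx -1.6 Fz 10.8 roll 3.137 left (50, 63.4) right (1, 59.4) jigtop (3328, 0.4)
lean L -0.07 mean h 9.4
time_s: 9.15
position: [0.5616, -0.04, 0.1201]
eef_rot: [-3.135, -0.006, -0.241]
force: [0.9, 8.6, 3.4]
width: 0.002
grasp_force: 12.1
t 9.15 y -24.9 x 2.6 z 120.1 Fy 8.6 Fx -1.2 Fz 3.4 roll 3.135 left (90, 46.2) right None jigtop (3112, 0.3)
```

```bash
python3 -m handwheel '{"deltas": [[0,0,0,1.5,0],[0,0,0,3,0],[0,0,0,3,0],[0,0,0,0,0]]}'
python3 - <<'E'
from h import *
import os
d=grab('scene','s5');e=grab('wrist','w5')
cv2.imwrite('pics/s5c.png',np.hstack([cv2.resize(d['frame'][165:260,230:340,::-1],(400,345),interpolation=2),cv2.resize(e['frame'][150:410,150:430,::-1],(372,345))]))
E
python3 t.py
```

```text
time_s: 9.6
position: [0.5632, -0.0437, 0.1987]
eef_rot: [3.141, -0.014, -0.239]
force: [0.1, 0.3, 0.1]
width: -0.001
grasp_force: 0.0
t 9.7 y -28.2 x 2.1 z 194.2 Fy 0.1 Fx -0.2 Fz -0.5 roll 3.141 left (54, 63.3) right (8, 59.2) jigtop (2116, 0.4)
lean L -0.07 mean h 9.2
```

View pics/s5c.png

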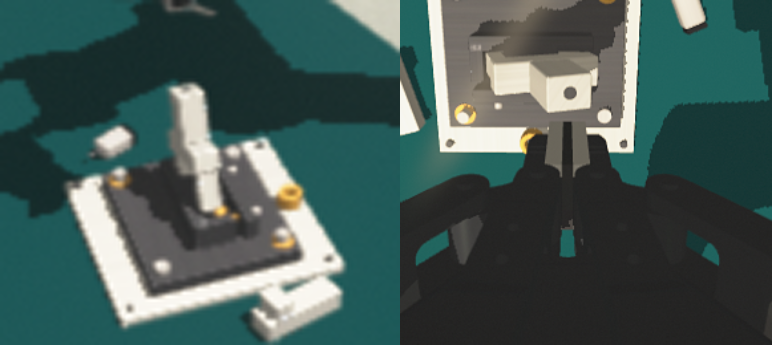

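The block stayed in the jig, leaning right, after the pads slid off its top; the jig is down. I'll open, recentre above it and measure for a deeper regrasp.

```bash
python3 -m handwheel '{"deltas": [[1,0.35,1.3,1,0],[1,0,0,0,0],[1,0,0,0,0],[1,0,0,0,0],[1,0,0,0,0],[1,0,0,0,0],[1,0,0,0,0]]}'
cat > g.py <<'E'
from h import *
d=grab('wrist','w');W=cloud(d).reshape(-1,3);W=W[np.isfinite(W[:,0])];L=W-np.array([.565,-.0152,.023])
a=np.deg2rad(-13.7);ey=np.array([-np.sin(a),np.cos(a)]);ex=np.array([np.cos(a),np.sin(a)])
x=L[:,:2]@ex;y=L[:,:2]@ey;z=L[:,2]
m=(abs(x)<.03)&(abs(y)<.06)&(z>.088)&(z<.13)
top=np.percentile(z[m],95);m&=z>top-.008
r=cv2.minAreaRect(np.c_[x[m],y[m]].astype(np.float32)*1000);print('grip',m.sum(),r,'z med',np.median(z[m]))
k=np.polyfit(y[m],z[m],1);print('slope',k[0])
b=(abs(x)<.009)&(abs(y)<.045)&(z>.045)&(z<.08)
for lo in range(-44,44,6):
    q=b&(y>lo/1e3)&(y<(lo+6)/1e3)
    if q.sum()>5:print(lo+3,q.sum(),round(float(np.median(z[q]))*1000,1))
s=robot.read_state();P=s['position'][:2]-[.565,-.0152];print('tcp jig x,y,z',P@ex*1000,P@ey*1000,s['position'][2],s['eef_rot'],s['width'])
E
python3 g.py
```

```text
time_s: 10.45
position: [0.5627, -0.0298, 0.2007]
eef_rot: [3.141, 0.0, -0.24]
force: [0.7, 0.3, 0.9]
width: 1.0
grasp_force: 0.0
grip 940 ((0.6892967224121094, -27.429128646850586), (28.439489364624023, 21.999826431274414), 89.77300262451172) z med 0.10588970689805251
slope 0.22658010509655427
-41 38 56.8
-35 11 58.8
-5 77 74.9
1 134 71.7
7 139 73.7
13 139 75.8
19 115 76.6
25 52 64.3
tcp jig x,y,z 1.1998436829463535 -14.702701508162418 0.20080518573226283 [ 3.14148647e+00  2.84167375e-04 -2.39742132e-01] 1.0044500498756268
```

The crossbar slope shows a right lean of about 0.33 rad, so the left foot is at about 26 mm (out of its pocket) and the right foot at about 8 mm. I'll regrasp centred on the leaning grip and close in steps.

```bash
python3 -m handwheel '{"deltas": [[1,-0.14,-0.56,-1,0],[1,0,0,-3,0],[1,0,0,-2.5,0],[0.8,0,0,-1.5,0],[0.7,0,0,-1.3,0],[0.6,0,0,0,0],[0.55,0,0,0,0],[0.5,0,0,0,0],[0.48,0,0,0,0],[0.48,0,0,0,0]]}'; python3 t.py; python3 -m handwheel '{"deltas": [[0.46,0,0,0,0],[0.44,0,0,0,0],[0.42,0,0,0,0],[0.42,0,0,0,0]]}'; python3 t.py
```

```text
time_s: 11.5
position: [0.562, -0.0355, 0.1088]
eef_rot: [3.141, -0.002, -0.239]
force: [0.1, -1.5, 0.9]
width: 0.478
grasp_force: 0.3
t 11.5 y -20.5 x 1.9 z 108.8 Fy -1.5 Fx 0.5 Fz 0.9 roll 3.141 left (91, 49.0) right (35, 59.1) jigtop (3264, 0.4)
lean L 0.174 mean h 2.0
time_s: 11.95
position: [0.5614, -0.0354, 0.108]
eef_rot: [3.141, -0.0, -0.239]
force: [-0.1, -0.8, 1.0]
width: 0.422
grasp_force: 0.6
t 11.95 y -20.5 x 1.3 z 108.0 Fy -0.8 Fx 0.1 Fz 1.0 roll 3.141 left (113, 67.5) right (65, 59.1) jigtop (3348, 0.3)
lean L -0.15 mean h 11.3
```

```bash
python3 -m handwheel '{"deltas": [[0.4,0,0,0,0],[0.38,0,0,0,0],[0.38,0,0,0,0]]}'; python3 g.py; python3 -m handwheel '{"deltas": [[0.36,0,0,0,0],[0.34,0,0,0,0],[0.34,0,0,0,0]]}'; python3 g.py
```

```text
time_s: 12.3
position: [0.5614, -0.0361, 0.1082]
eef_rot: [3.14, -0.001, -0.239]
force: [-0.3, -4.6, 3.8]
width: 0.378
grasp_force: 2.3
grip 962 ((2.9072723388671875, -20.681617736816406), (59.859100341796875, 23.234594345092773), 89.57550811767578) z med 0.12465129548608173
slope 0.0005106593917317931
-41 190 56.4
-35 119 58.1
-29 36 59.6
1 95 69.5
7 157 70.4
13 236 72.1
19 288 73.9
25 107 73.7
tcp jig x,y,z 1.4732917091349662 -21.10781689350219 0.10820628479756433 [ 3.14017307e+00 -5.61285496e-04 -2.39318699e-01] 0.3809009234941399
time_s: 12.65
position: [0.5614, -0.037, 0.1085]
eef_rot: [3.138, -0.001, -0.239]
force: [-2.0, -6.6, 5.2]
width: 0.336
grasp_force: 5.9
grip 924 ((3.0276498794555664, -21.538930892944336), (23.110034942626953, 56.39776611328125), 0.10145777463912964) z med 0.1245528725570628
slope 0.00099452252883342
-41 182 56.5
-35 123 58.2
-29 32 59.4
1 87 69.0
7 202 70.1
13 258 71.7
19 300 73.4
25 110 73.7
tcp jig x,y,z 1.694456712163203 -22.100693849957445 0.10851967000987596 [ 3.13827930e+00 -1.09103159e-03 -2.38847376e-01] 0.33995481781667747
```

```bash
python3 -m handwheel '{"deltas": [[0.3,0,0,0.1,0],[0.2,0,0,0.1,0],[0,0,0,0.1,0],[0,0,0,0,0],[0,0,0,0,0]]}'; python3 t.py; python3 g.py | tail -n +3
```

```text
time_s: 13.2
position: [0.5603, -0.037, 0.1092]
eef_rot: [3.138, 0.002, -0.239]
force: [-0.4, -7.0, -5.8]
width: 0.306
grasp_force: 57.6
t 13.2 y -22.3 x 0.6 z 109.2 Fy -6.9 Fx 1.3 Fz -5.8 roll 3.138 left (140, 73.4) right (96, 59.3) jigtop (3411, 0.3)
lean L -0.252 mean h 14.3
-41 188 56.6
-35 139 58.3
-29 43 59.8
1 110 69.2
7 251 70.3
13 283 72.0
19 310 73.7
25 110 73.9
tcp jig x,y,z 0.61630897249337 -22.29929976632855 0.10919246914595193 [ 3.13786137e+00  2.23892306e-03 -2.38843394e-01] 0.3039254592792881
```

The grip holds at 58 N with the lean kept. The left foot is at about 22 mm, the right at about 6 mm. Now I'll swing left with a light upward pull.

```bash
python3 -m handwheel '{"deltas": [[0,0.07,0.29,0.05,0],[0,0.07,0.29,0.05,0],[0,0,0,0,0]]}'; python3 t.py; python3 -m handwheel '{"deltas": [[0,0.07,0.29,0.05,0],[0,0.07,0.29,0.05,0],[0,0,0,0,0]]}'; python3 t.py
```

```text
time_s: 13.6
position: [0.5616, -0.0336, 0.1109]
eef_rot: [3.133, 0.001, -0.237]
force: [-1.4, -13.6, -2.3]
width: 0.306
grasp_force: 56.9
t 13.6 y -18.7 x 1.0 z 110.9 Fy -13.5 Fx 1.8 Fz -2.3 roll 3.133 left (264, 73.6) right (161, 60.7) jigtop (3392, 0.3)
lean L -0.229 mean h 15.1
time_s: 13.95
position: [0.5629, -0.0303, 0.1126]
eef_rot: [3.128, 0.0, -0.236]
force: [-3.1, -17.9, 2.0]
width: 0.303
grasp_force: 56.5
t 13.95 y -15.2 x 1.5 z 112.6 Fy -18.1 Fx 1.3 Fz 2.0 roll 3.128 left (374, 73.5) right (234, 62.3) jigtop (3388, 0.3)
lean L -0.198 mean h 15.9
```

```bash
python3 -m handwheel '{"deltas": [[0,0.07,0.29,0.13,0],[0,0.07,0.29,0.13,0],[0,0,0,0,0]]}'; python3 t.py; python3 -m handwheel '{"deltas": [[0,0.07,0.29,0.13,0],[0,0.07,0.29,0.13,0],[0,0,0,0,0]]}'; python3 t.py; python3 -m handwheel '{"deltas": [[0,0.07,0.29,0.11,0],[0,0.07,0.29,0.11,0],[0,0,0,0,0]]}'; python3 t.py
```

```text
time_s: 14.3
position: [0.5646, -0.0253, 0.1158]
eef_rot: [3.127, -0.001, -0.236]
force: [-4.1, -20.0, 4.1]
width: 0.295
grasp_force: 57.7
t 14.3 y -9.9 x 2.0 z 115.8 Fy -20.4 Fx 0.8 Fz 4.1 roll 3.127 left (502, 73.3) right (319, 65.4) jigtop (3405, 0.3)
lean L -0.14 mean h 17.4
time_s: 14.65
position: [0.5659, -0.0205, 0.1184]
eef_rot: [3.125, -0.001, -0.236]
force: [-4.8, -22.3, 4.0]
width: 0.295
grasp_force: 58.3
t 14.65 y -4.9 x 2.1 z 118.4 Fy -22.9 Fx 0.6 Fz 4.0 roll 3.125 left (580, 73.3) right (405, 68.3) jigtop (3398, 0.3)
lean L -0.086 mean h 18.8
time_s: 15.0
position: [0.5677, -0.0152, 0.1212]
eef_rot: [3.124, -0.002, -0.236]
force: [-4.8, -22.1, 6.2]
width: 0.295
grasp_force: 58.4
t 15.0 y 0.6 x 2.6 z 121.2 Fy -22.6 Fx 0.6 Fz 6.2 roll 3.124 left (504, 73.3) right (482, 71.7) jigtop (3335, 0.4)
lean L -0.026 mean h 20.5
```

The right foot is nearly level with the left (both about 20 to 21 mm), but the pads are creeping up the grip. I'll unload and regrasp deeper while the block is upright.

```bash
python3 -m handwheel '{"deltas": [[0,-0.07,-0.29,0,0],[0,-0.07,-0.29,0,0],[0,-0.06,-0.26,0,0],[0.5,0,0,0,0],[0.6,0,0,0,0],[0.6,0,0,0,0],[0.6,0,0,-0.5,0],[0.6,0,0,-0.4,0],[0.6,0,0,0,0]]}'; python3 t.py;python3 g.py
```

```text
time_s: 15.95
position: [0.5656, -0.0142, 0.1102]
eef_rot: [3.142, 0.002, -0.239]
force: [0.1, 0.6, 0.3]
width: 0.599
grasp_force: 0.0
t 15.95 y 1.1 x 0.4 z 110.2 Fy 0.6 Fx -0.0 Fz 0.3 roll 3.142 left (606, 74.0) right (529, 71.6) jigtop (3145, 0.3)
lean L -0.044 mean h 20.8
grip 1073 ((2.263180732727051, 1.2688446044921875), (22.98183822631836, 79.19905853271484), 0.19625736773014069) z med 0.1252134516097619
slope -0.0004880927560239326
-35 99 71.3
-29 239 71.6
-23 276 71.9
-17 139 72.1
13 16 73.6
19 258 73.8
25 294 73.9
31 261 74.1
37 93 74.1
tcp jig x,y,z 0.9750020159773041 0.9893919960636218 0.11093597725006718 [-3.14158992e+00  7.60303389e-04 -2.39425107e-01] 0.5974904403886291
```

```bash
python3 -m handwheel '{"deltas": [[0.45,0,0,0,0],[0.4,0,0,0,0],[0.35,0,0,0,0],[0,0,0,0,0],[0,0,0,0,0],[0,0,0,0,0],[0,0,0,0,0]]}'; python3 t.py; python3 -m handwheel '{"deltas": [[0,0.07,0.29,0.05,0],[0,0.07,0.29,0.1,0],[0,0.07,0.29,0.1,0],[0,0,0,0,0]]}'; python3 t.py
```

```text
time_s: 16.75
position: [0.5667, -0.0158, 0.112]
eef_rot: [3.14, -0.001, -0.239]
force: [-1.3, -4.4, 4.5]
width: 0.309
grasp_force: 59.8
t 16.75 y -0.2 x 1.7 z 112.0 Fy -4.5 Fx -0.3 Fz 4.5 roll 3.14 left (458, 73.6) right (463, 71.6) jigtop (3578, 0.3)
lean L -0.034 mean h 20.6
time_s: 17.2
position: [0.567, -0.0123, 0.1135]
eef_rot: [3.129, 0.001, -0.236]
force: [-3.2, -15.8, 2.3]
width: 0.304
grasp_force: 59.9
t 17.2 y 3.3 x 1.2 z 113.5 Fy -16.1 Fx 0.6 Fz 2.3 roll 3.129 left (426, 73.6) right (477, 74.1) jigtop (3555, 0.3)
lean L 0.008 mean h 21.9
```

```bash
python3 -m handwheel '{"deltas": [[0,0.07,0.29,0.13,0],[0,0.07,0.29,0.13,0],[0,0,0,0,0]]}'; python3 t.py; python3 -m handwheel '{"deltas": [[0,0.07,0.29,0.13,0],[0,0.07,0.29,0.13,0],[0,0,0,0,0]]}'; python3 t.py
```

```text
time_s: 17.55
position: [0.5687, -0.0057, 0.1167]
eef_rot: [3.13, -0.0, -0.237]
force: [-3.6, -14.4, 3.7]
width: 0.311
grasp_force: 60.3
t 17.55 y 10.1 x 1.4 z 116.7 Fy -14.8 Fx -0.1 Fz 3.7 roll 3.13 left (288, 74.3) right (366, 78.8) jigtop (3386, 0.3)
lean L 0.081 mean h 24.5
time_s: 17.9
position: [0.5697, -0.0004, 0.1188]
eef_rot: [3.129, 0.001, -0.236]
force: [-3.5, -14.7, 2.9]
width: 0.309
grasp_force: 64.1
t 17.9 y 15.5 x 1.0 z 118.8 Fy -15.1 Fx 0.1 Fz 2.9 roll 3.129 left (196, 74.5) right (233, 82.2) jigtop (3232, 0.3)
lean L 0.138 mean h 26.4
```

The right foot is free (about 30 mm). Only the left foot is still held, at about 22 mm, so I'll lift gently while swinging back.

```bash
python3 -m handwheel '{"deltas": [[0,0,0,0.15,0],[0,0,0,0.15,0],[0,0,0,0.15,0],[0,0,0,0,0]]}'; python3 t.py; python3 -m handwheel '{"deltas": [[0,-0.05,-0.2,0.15,0],[0,-0.05,-0.2,0.15,0],[0,-0.05,-0.2,0.15,0],[0,0,0,0,0]]}'; python3 t.py
```

```text
time_s: 18.35
position: [0.5697, 0.0049, 0.1217]
eef_rot: [3.14, 0.004, -0.241]
force: [0.9, 0.5, -3.2]
width: 0.305
grasp_force: 59.0
t 18.35 y 20.7 x -0.2 z 121.7 Fy 0.7 Fx 0.7 Fz -3.2 roll 3.14 left (35, 78.6) right None jigtop (2805, 0.4)
time_s: 18.8
position: [0.57, -0.0003, 0.1284]
eef_rot: [-3.141, -0.001, -0.24]
force: [-0.8, 0.1, -2.8]
width: 0.303
grasp_force: 59.0
t 18.8 y 15.6 x 1.3 z 128.4 Fy -0.1 Fx -0.8 Fz -2.8 roll 3.141 left (85, 84.2) right (39, 51.7) jigtop (2833, 0.3)
lean L -0.573 mean h 15.9
```

Both feet are free: the force is just the weight, about 2.8 N. I'll raise, centre and look.

```bash
python3 -m handwheel '{"deltas": [[0,0,0,0.3,0],[0,0,0,0.3,0],[0,0,0,0.3,0],[0,-0.1,-0.4,0.1,0],[0,-0.1,-0.4,0,0],[0,-0.15,-0.7,0,0],[0,0,0,0,0],[0,0,0,0,0]]}'; python3 t.py; python3 g.py
python3 - <<'E'
from h import *
d=grab('scene','s6');e=load('w')
cv2.imwrite('pics/s6c.png',np.hstack([cv2.resize(d['frame'][165:260,230:340,::-1],(400,345),interpolation=2),cv2.resize(e['frame'][100:360,150:430,::-1],(372,345))]))
E
```

```text
time_s: 19.65
position: [0.5661, -0.0157, 0.1379]
eef_rot: [-3.141, 0.0, -0.24]
force: [-0.6, 0.4, -3.1]
width: 0.306
grasp_force: 59.0
t 19.65 y -0.2 x 1.2 z 137.9 Fy 0.2 Fx -0.7 Fz -3.1 roll 3.141 left (58, 57.4) right (63, 61.7) jigtop (2782, 0.3)
lean L 0.075 mean h 7.6
grip 443 ((11.949128150939941, -0.7621231079101562), (28.414758682250977, 1.324192762374878), 89.42843627929688) z med 0.1241039851078353
slope 0.025259415949542275
-41 46 58.8
-35 82 62.9
-29 24 60.9
13 18 47.2
19 65 55.4
25 53 57.7
tcp jig x,y,z 1.2239360781799586 0.11861902671820289 0.13793749776446906 [-3.14149374e+00  2.08955013e-04 -2.39770503e-01] 0.3082031071579051
```

View pics/s6c.png

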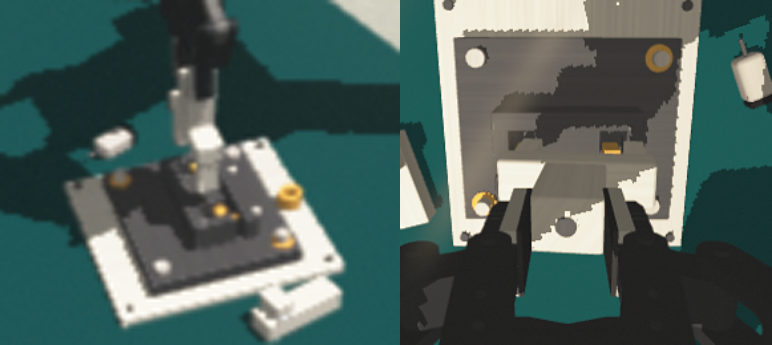

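The block is held clear of the jig, both pockets are visible in the wrist view, and the bystanders are in place. Now I'll measure its height, lean and pitch with wider limits.

```bash
cat > f.py <<'E'
from h import *
a=np.deg2rad(-13.7);ey=np.array([-np.sin(a),np.cos(a)]);ex=np.array([np.cos(a),np.sin(a)])
d=grab('wrist','w');W=cloud(d).reshape(-1,3);W=W[np.isfinite(W[:,0])];L=W-np.array([.565,-.0152,.023])
x=L[:,:2]@ex;y=L[:,:2]@ey;z=L[:,2]
b=(abs(x)<.02)&(abs(y)<.045)&(abs(y)>.018)&(z>.075)&(z<.115)
print(np.histogram(z[b]*1000,bins=range(75,116,3)))
zz=np.median(z[b])
q=b&(abs(z-zz)<.006);A=np.c_[x[q],y[q],np.ones(q.sum())];
for _ in range(5):
    c=np.linalg.lstsq(A,z[q],rcond=None)[0];r=abs(A@c-z[q]);k=r<max(.0015,np.median(r)*2);idx=np.where(q)[0][k];q=np.zeros_like(q);q[idx]=1;A=np.c_[x[q],y[q],np.ones(q.sum())]
print('plane slope x,y',c[:2],'z0',c[2]*1000,'n',q.sum(),'x',np.percentile(x[q],[1,99])*1000,'y',np.percentile(y[q],[1,99])*1000)
# scene view, visible foot faces
d=load('s6');W=cloud(d).reshape(-1,3);L=W-np.array([.565,-.0152,.025]);x=L[:,:2]@ex;y=L[:,:2]@ey;z=L[:,2]
m=(abs(x)<.03)&(abs(y)<.05)&(z>.03)
rgb=d['frame'].reshape(-1,3).astype(int);m&=rgb.min(1)>110
for lo in range(30,140,6):
    q=m&(z>lo/1e3)&(z<=(lo+6)/1e3)
    if q.sum()>2:print(lo,q.sum(),'x',np.round([x[q].min()*1e3,x[q].max()*1e3],1),'y',np.round([y[q].min()*1e3,y[q].max()*1e3],1))
E
python3 f.py
```

```text
(array([  2,  26,  50,  65,  87, 212, 524, 400, 616,   0,   0,   0,   0]), array([ 75,  78,  81,  84,  87,  90,  93,  96,  99, 102, 105, 108, 111,
       114]))
plane slope x,y [-0.03595696 -0.09760646] z0 96.34098296069432 n 1447 x [-8.16640278 11.90240846] y [-39.35819998  32.8990834 ]
42 11 x [-7.1  7.6] y [-34.9  27.1]
48 12 x [-7.1  8.1] y [-35.2  26.8]
54 8 x [-2.2  8.8] y [-34.1  27.4]
60 8 x [-6.   6.8] y [-28.4  28.4]
66 8 x [-6.1  7.7] y [25.5 29.4]
72 5 x [-5.6 10.1] y [27.  29.3]
78 14 x [-11.1  10.8] y [ 1.4 32.3]
84 14 x [-7.1 11.7] y [ 3.7 32.5]
90 51 x [-10.7  11.7] y [ 3.8 34.5]
96 19 x [-9.3 10.5] y [-41.3  21.8]
102 10 x [-8.9 10. ] y [ 8.8 11.1]
108 11 x [-9.4  9.8] y [ 7.2 14.7]
114 8 x [-9.  10.7] y [-13.3  12.7]
138 3 x [ 7.5 10. ] y [-14.   -8.5]
```

The block still leans 0.10 rad left in the pads. To level it, I'll shift 18 mm in +y and press the feet lightly onto the flat top of the jig walls.

```bash
python3 -m handwheel '{"deltas": [[0,0.14,0.58,0,0],[0,0.14,0.58,0,0],[0,0.14,0.58,0,0],[0,0,0,-0.5,0],[0,0,0,-0.5,0],[0,0,0,-0.4,0],[0,0,0,0,0]]}'; python3 -m handwheel '{"deltas": [[0,0,0,-0.15,0],[0,0,0,-0.15,0],[0,0,0,0,0]]}';python3 -m handwheel '{"deltas": [[0,0,0,-0.1,0],[0,0,0,-0.1,0],[0,0,0,0,0]]}'; python3 f.py | sed -n 3p
```

```text
time_s: 20.55
position: [0.5697, 0.002, 0.123]
eef_rot: [3.141, 0.002, -0.24]
force: [1.1, -0.0, -2.5]
width: 0.311
grasp_force: 58.9
time_s: 20.85
position: [0.5704, 0.0019, 0.1209]
eef_rot: [3.141, 0.0, -0.24]
force: [0.5, 0.6, -2.5]
width: 0.309
grasp_force: 58.9
time_s: 21.15
position: [0.5711, 0.0017, 0.1202]
eef_rot: [3.141, -0.002, -0.239]
force: [-1.2, -1.1, 4.4]
width: 0.311
grasp_force: 59.6
plane slope x,y [-0.011926   -0.09035047] z0 80.3382682454644 n 560 x [-8.25145605 12.25420457] y [-22.10146274  44.66855687]
```

Contact has started at the expected height. I'll press on in small steps.

```bash
python3 -m handwheel '{"deltas": [[0,0,0,-0.1,0],[0,0,0,-0.1,0],[0,0,0,0,0]]}';python3 f.py | sed -n 3p; python3 -m handwheel '{"deltas": [[0,0,0,-0.1,0],[0,0,0,-0.1,0],[0,0,0,0,0]]}'; python3 f.py | sed -n 3p
```

```text
time_s: 21.5
position: [0.572, 0.0013, 0.12]
eef_rot: [3.141, -0.005, -0.239]
force: [-1.5, -2.1, 13.9]
width: 0.31
grasp_force: 60.4
plane slope x,y [ 0.00095025 -0.08809208] z0 80.04612960080668 n 582 x [-7.72227834 12.61743173] y [-22.14246892  44.77351078]
time_s: 21.85
position: [0.5728, 0.0009, 0.1197]
eef_rot: [3.141, -0.007, -0.239]
force: [-4.0, -2.6, 21.1]
width: 0.311
grasp_force: 61.1
plane slope x,y [-0.00818993 -0.08741143] z0 79.93984586096128 n 561 x [-7.11734245 13.17837175] y [-22.22510474  44.75261933]
```

The pads don't yield. I'll stand the block on the wall tops instead, 7 mm farther over for full support, ease the fingers open a little so it settles level, and regrip.

```bash
python3 -m handwheel '{"deltas": [[0,0,0,0.4,0],[0,0,0,0.3,0],[0,0.09,0.34,0,0],[0,0.09,0.34,0,0],[0,0,0,-0.15,0],[0,0,0,-0.15,0],[0,0,0,-0.1,0],[0,0,0,0,0]]}';python3 f.py | sed -n 3p
```

```text
time_s: 22.7
position: [0.5732, 0.009, 0.1197]
eef_rot: [-3.141, -0.002, -0.239]
force: [-0.8, -0.1, 7.8]
width: 0.308
grasp_force: 59.6
plane slope x,y [8.39431588 0.10787939] z0 -13.705248622172803 n 163 x [12.13429314 13.09075684] y [18.41653828 37.48940471]
```

```bash
python3 -m handwheel '{"deltas": [[0.34,0,0,0,0],[0.36,0,0,0,0],[0.4,0,0,0,0],[0.42,0,0,0,0],[0.42,0,0,0,0],[0.42,0,0,0,0]]}'; cp f.py f2.py; sed -i 's/abs(y)<.045)&(abs(y)>.018)/abs(y-YC)<.045)\&(abs(y-YC)>.018)/; s/z>.075)&(z<.115)/z>ZC-.009)\&(z<ZC+.009)/; /^# scene/,$d' f2.py; sed -i '2i import sys;YC,ZC=map(float,sys.argv[1:3])' f2.py; python3 f2.py .024 .076; grep -n "b=" f2.py
```

```text
time_s: 23.35
position: [0.5721, 0.0089, 0.1178]
eef_rot: [3.142, 0.0, -0.24]
force: [0.3, -1.8, 0.2]
width: 0.42
grasp_force: 0.3
(array([702, 782,   2,   0,   0,   0,   0,   0,   0,   0,   0,   0,   0]), array([ 75,  78,  81,  84,  87,  90,  93,  96,  99, 102, 105, 108, 111,
       114]))
plane slope x,y [-0.03729744 -0.05048293] z0 78.5401702358451 n 1371 x [-7.98673429 11.79198031] y [-16.58336117  55.83387739]
6:b=(abs(x)<.02)&(abs(y-YC)<.045)&(abs(y-YC)>.018)&(z>ZC-.009)&(z<ZC+.009)
```

```bash
python3 -m handwheel '{"deltas": [[0.46,0,0,0,0],[0.5,0,0,0,0],[0.5,0,0,0,0],[0.5,0,0,0,0]]}'; python3 f2.py .02 .076
```

```text
time_s: 23.8
position: [0.5723, 0.0089, 0.118]
eef_rot: [3.141, 0.0, -0.239]
force: [-0.3, -0.5, -0.7]
width: 0.501
grasp_force: 0.3
(array([1568,    9,    0,    0,    0,    0,    0,    0,    0,    0,    0,
          0,    0]), array([ 75,  78,  81,  84,  87,  90,  93,  96,  99, 102, 105, 108, 111,
       114]))
plane slope x,y [-0.02927476 -0.00978398] z0 76.53506480276356 n 1540 x [-8.59866718 11.70038933] y [-18.55508956  53.89923055]
```

The block stands level on the wall tops (height 76.3 mm matches 24+52). I'll recentre the fingers over it and regrip.

```bash
python3 -m handwheel '{"deltas": [[0.55,-0.09,-0.36,0,0],[0.55,-0.09,-0.36,-0.2,0],[0.55,0,0,0,0],[0.45,0,0,0,0],[0.4,0,0,0,0],[0.36,0,0,0,0],[0.33,0,0,0,0],[0.2,0,0,0,0],[0,0,0,0,0],[0,0,0,0,0],[0,0,0,0,0],[0,0,0,0,0]]}'; python3 f2.py .018 .076|tail -1; python3 -m handwheel '{"deltas": [[0,0,0,0.2,0],[0,0,0,0.4,0],[0,0,0,0.5,0],[0,0,0,0.4,0],[0,0,0,0,0],[0,0,0,0,0]]}'; python3 f2.py .018 .091; python3 t.py|head -1
```

```text
time_s: 25.05
position: [0.5706, 0.0013, 0.1164]
eef_rot: [3.141, -0.001, -0.239]
force: [-1.4, -2.4, 5.0]
width: 0.306
grasp_force: 59.6
plane slope x,y [-0.03819191 -0.00650083] z0 76.36848256412473 n 1427 x [-7.30895527 11.80761756] y [-18.83618577  53.63319915]
time_s: 25.7
position: [0.5705, 0.0018, 0.1311]
eef_rot: [-3.142, -0.0, -0.24]
force: [-0.2, -0.1, -2.6]
width: 0.309
grasp_force: 59.2
(array([   0,    0,   58,   81,  232, 1371,    0,    0,    0,    0,    0,
          0,    0]), array([ 75,  78,  81,  84,  87,  90,  93,  96,  99, 102, 105, 108, 111,
       114]))
plane slope x,y [-0.03142621 -0.00515554] z0 91.06354884197997 n 1425 x [-7.31468004 11.55864974] y [-18.42312442  54.12863242]
t 25.75 y 17.7 x 1.2 z 130.9 Fy 1.0 Fx 0.2 Fz -3.3 roll 3.142 left None right None jigtop (2502, 0.3)
```

It is level and about 14.7 mm above the walls. I'll shift back over the pockets.

```bash
python3 -m handwheel '{"deltas": [[0,-0.12,-0.43,0.03,0],[0,-0.12,-0.43,0,0],[0,-0.12,-0.43,0,0],[0,-0.12,-0.43,0,0],[0,0,0,0,0],[0,0,0,0,0],[0,0,0,0,0],[0,0,0,0,0],[0,0,0,0,0]]}'; python3 f2.py 0 .091; python3 t.py|head -1
python3 - <<'E'
from h import *
d=grab('scene','s7')
cv2.imwrite('pics/s7c.png',cv2.resize(d['frame'][165:260,230:340,::-1],None,fx=5,fy=5,interpolation=2))
E
```

```text
time_s: 26.7
position: [0.5657, -0.0154, 0.1313]
eef_rot: [3.142, -0.0, -0.239]
force: [-0.8, 0.0, -3.1]
width: 0.309
grasp_force: 59.3
(array([   0,    0,   58,   90,  189, 1425,    4,    0,    0,    0,    0,
          0,    0]), array([ 75,  78,  81,  84,  87,  90,  93,  96,  99, 102, 105, 108, 111,
       114]))
plane slope x,y [-0.02902988 -0.00478921] z0 91.14092236944285 n 1427 x [-8.31346771 10.96633398] y [-36.21408861  36.30673742]
t 26.75 y -0.0 x 0.7 z 131.3 Fy 0.5 Fx 0.1 Fz -2.7 roll 3.142 left (161, 52.0) right (161, 52.8) jigtop (3132, 0.3)
```

View pics/s7c.png

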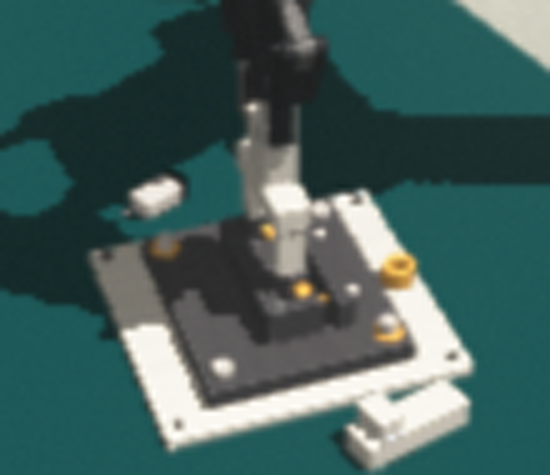

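The block hangs level and centred over its pockets (feet about 15 mm clear, near crop pixel (290,275)). The jig is down and the neighbours are where they were.

```bash
python3 -c "
from rig import robot
print(robot.hand_in())"
```

```text
the job is handed in; nothing more can be done
None
```

I handed the job in with the block free, held level and at rest about 15 mm above its pockets, and the other things where they were; but during the first swing to the right my pull reached 25 N and lifted the jig plate about 2 mm for a moment, against the instruction. I also lost the grip once during that swing, and after freeing the block I stood it on the jig walls to level and regrip it.

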